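Click the ledge radio to its next band

TASK

Move the radio on the ledge to its next band: with a fingertip on top of the large knurled band wheel in its top panel, roll the wheel towards the tuning-knob end of the radio until it clicks once into the next position, one click and no further. Do not grip, lift or shift the radio; leave its small volume wheel and the kitchen things as they stand, and finish with the hand clear.

Things in the scene. Friction and masses are not known exactly. Their poses are not given: they have to be found in the camera images.
- radio: portable three-band radio, black plastic, loose, standing on rubber feet; 260 mm long (its y), 85 mm deep (its x), top panel 150 mm above the ledge, about 1.6 kg. Origin: centre of its underside. Its -x face is the front (speaker grille, tuning scale), z is up, its -y end carries the round tuning knob. A folded aerial lies along the top rear (+x) edge, up to 9 mm above the panel
- band_crown (a point): topmost point of the band wheel, mid-width, 160 mm above the ledge; does not turn with it. The wheel: large knurled thumbwheel let into the radio's top, 50 mm in diameter, 16 mm wide, axis level along the radio's x, 25 mm below this point. It stands 10 mm proud of the panel, 5 mm proud of the low shoulders beside it (6 mm wide, 26 mm long). A fingertip pressed on its crown rolls it
- band_wheel (a joint): turn of the band wheel, rad; grows as the crown rolls towards the tuning knob (radio's -y). Three sprung click positions: 0, 0.785 (45 deg), 1.571; stops 0.2 beyond the ends. Let go in between, it jumps to the nearer of the two beside it. Takes at most 0.04 N m (1.6 N at the rim); one click is 20 mm at the rim. Starts at the first or second position
- band_mark (a point): white line across the rim of the band wheel; it turns with the wheel. It leans 45 degrees from the crown towards the speaker end (+y) at the first position, stands at the crown at the second, and leans 45 degrees towards the tuning knob at the third. One click moves it 19 mm
- tuning_knob (a point): middle of the round tuning knob, 46 mm in diameter, 16 mm long, that sticks out of the radio's -y end, 100 mm above the ledge; it does not turn here and is not to be used
- volume_wheel (a joint): turn of the volume wheel in rad, 0 at the start: the small, narrow thumbwheel (28 mm in diameter, 7 mm wide, 5 mm proud of the panel), to be left alone
- volume_crown (a point): topmost point of the volume wheel, 120 mm from the band wheel towards the speaker end (+y), 155 mm above the ledge
- mortar: wooden mortar, 188 mm across, 185 mm high, with its pestle standing in it up to about 0.47 m; origin at the centre of its underside; bystander
- pot: empty aluminium pot, 220 mm across (270 mm over its handles), 120 mm high; origin at the centre of its underside; bystander
- pot_lid: the pot's loose lid, 228 mm across, with a knob, 41 mm high over all, lying on the pot; origin at the centre of its underside; bystander
- sieve: green plastic sieve, 200 mm across, 55 mm high, with a flat handle; origin at the centre of its underside; bystander
- plates: two enamel plates stacked, 227 mm across, 26 mm high; origin at the centre of the underside; bystander
- mug: enamel mug, 80 mm across, 85 mm high, standing close to the speaker end of the radio; origin at the centre of its underside; bystander
- ladle: stainless steel ladle lying along the front of the radio; origin under its bowl (86 mm across, 32 mm high), handle to its own -x, 325 mm; bystander

How it is judged (in metres and radians):
At the end, for the whole second after the job is handed in: The band wheel rests exactly one click past its starting position, towards the tuning knob (within 0.15 rad of the second or third position; mark moved 9.5 to 27 mm). Radio upright within 8 mm of its place and untouched; volume wheel within 0.25 rad of where it was ((value of joint band_wheel between 0.635 and 0.935 rad or value of joint band_wheel between 1.421 and 1.721 rad) and distance of band_mark from where it was at the start of the episode between 0.0095 and 0.0272 m and contact force between the fingers and radio below 0.1 N and value of joint volume_wheel between -0.25 and 0.25 rad and distance of radio from where it was at the start of the episode below 0.008 m and angle between radio's own z axis and vertical below 0.1 rad).
It fails at once if the radio is shoved more than 8 mm or tipped more than 0.1 rad (distance of radio from where it was at the start of the episode above 0.008 m or angle between radio's own z axis and vertical above 0.1 rad).
It fails at once if the radio is lifted (height (world z) of radio above 0.006 m).
It fails at once if the volume wheel is turned (not (value of joint volume_wheel between -0.25 and 0.25 rad)).
It fails at once if a bystander is shifted more than 30 mm (distance of any of mortar, pot, pot_lid, sieve, plates, mug, ladle from where it was at the start of the episode above 0.03 m).
It also fails if it takes over 32 s, if anything falls off the work surface, if the arm or the gripper's body presses on something with over 40 N, if the wrist force passes 120 N, or if a joint passes its speed limit or range.

ROBOT

A 6-joint arm with a two-finger parallel gripper is mounted at the origin on the work surface. World frame = base frame: x ahead of the robot, y to its left, z up, the work surface at z = 0. Lengths are in mm, angles in rad, forces in N, time in s.
With the tool pointing down it reaches from about 350 to 775 mm from the base axis. Payload 7.3 kg.
Tool frame: the origin (TCP) lies at the very end of the fingers, on their centre line; the grasp point (between the pads) lies 19 mm behind it; x points along the fingers, z is the direction in which the jaws open and shut, and the axes are right-handed (so a half turn about x gives the same grasp; the last joint's range is limited). The gripper opens to 92 mm and grips with 3 to 60 N. Pads are 19 mm wide; open, the fingers measure 130 mm over their backs; the gripper's body (75 mm by 190 mm) begins 47 mm behind the grasp point.
Start: joints at [1.199, 0.342, 1.524, -0, 1.275, -0.146], TCP at [117.524, 511.696, 226.741] pointing down, gripper open.
Joint ranges: [-2.53, 2.53], [-0.77, 2.02], [0.04, 2.7], [-1, 4.14], [0.28, 2.66], [-3.11, 3.11]. Speed limits (rad/s): [2.57, 2.57, 3.14, 3.14, 3.14, 3.14].

INTERFACE

Orientations are given as [roll, pitch, yaw] about the fixed x, y, z axes, in that order (R = Rz(yaw) Ry(pitch) Rx(roll)).
In Python, from plant import * gives the robot as it stands.
- The arm moves only by the shell command python3 -m creep 'ROWS'. ROWS is JSON, a list of rows, each an object of numbers: "tx", "ty", "tz": the shift along the tool's x, y, z in cm; "wx", "wy", "wz": the turn, a rotation vector about the tool's x, y, z in rad; "gripper": the closure, from -1 (fully open) to 1 (shut). A call has 1 to 8 rows; each row is the pose to reach, as a shift and turn from the pose commanded when the call began, along the tool's axes at that moment; what a row does not reach only later rows make up. A row lasts 1/12 s, in which the tool goes at most 41.7 mm and 7.16 degrees, less where a joint would pass 70% of its speed; a pose out of reach is approached as far as the arm can. A call with a gripper value outside its range is refused whole. The fingers move at their own pace and stop on an object; the grip force is fixed at half the most. Time passes only in rows, so rows that repeat a pose let the fingers close. It gives the time, the measured TCP pose, the force and the opening at its end, in the units of the state.
- get_obs(): the state, without advancing time (a new reading comes with each control period).
- capture(name): name is "side" or "top" or "wrist"; returns a dict with "frame" (480x640x3 uint8, red, green, blue), "z_map" (480x640 float32, mm along the optical axis (not along the pixel's ray), 0 where there is no reading), "vertical_fov" (degrees; the focal length in pixels is half the picture's height over the tangent of half this angle, whatever the lens; pixels are square), "cx", "cy" (the principal point, pixels), "k1" (the pictures are not rectified: a ray, as slopes to the right and down, at radius r is drawn at 1 + k1 r^2 times it, then the intrinsics apply), "xyz" and "rotation" of the camera in the world. Camera axes: x right, y down, z forward; pixel columns grow to the right and rows downward; lengths in mm; the calibration is good to about 2 mm. A picture is of the moment at which its call begins.
- close_job(): hands the job in, once; it reports no verdict.
The state is a dict: "time": time; "joint_positions": joint angles; "dq": joint speeds; "tau": joint torques, N m; "tool_pos": TCP position; "tcp_rot": TCP orientation; "contact_force": force on the tool from outside, world axes, zero at the start; "moment": the same for the moment, N m; "grip_width": finger opening in mm.
Only numpy, scipy, OpenCV 4.12 (cv2) and the standard library are available. Lean on these libraries where they do the work, as an engineer would, in place of code of your own. Each camera call takes 0.05 s, during which the arm holds its last target.

## Working session

There is one attempt and no reset: what is moved stays moved. The work goes in short steps, Python scripts to look and compute and a shell command to move; the robot and the scene stay as the last step left them, time stands still between calls to the robot, and variables do not carry over. Pictures are saved under pics/ and viewed, and the job is handed in when it is done.

```bash
mkdir -p pics; ls
cat > h.py <<'E'
from plant import *
import numpy as np, cv2, pickle
def snap(n,tag):
    c=capture(n); pickle.dump(c,open(f'pics/{tag}.pkl','wb'))
    cv2.imwrite(f'pics/{tag}.png',cv2.cvtColor(np.asarray(c['frame']),cv2.COLOR_RGB2BGR)); return c
def load(tag): return pickle.load(open(f'pics/{tag}.pkl','rb'))
def K(c):
    f=240/np.tan(np.radians(c['vertical_fov'])/2); return f
def ray(c,u,v):
    f=K(c); d=np.array([(u-c['cx'])/f,(v-c['cy'])/f]); s=d.copy()
    for _ in range(30): s=d/(1+c['k1']*(s@s))
    return np.array([s[0],s[1],1.])
def R(c):
    r=np.array(c['rotation'],float)
    if r.shape==(3,3): return r
    from scipy.spatial.transform import Rotation as Ro
    return Ro.from_euler('xyz',r).as_matrix()
def plane(c,u,v,z):
    d=R(c)@ray(c,u,v); o=np.array(c['xyz']); return o+d*(z-o[2])/d[2]
def depth(c,u,v):
    return np.array(c['xyz'])+R(c)@ray(c,u,v)*c['z_map'][int(round(v)),int(round(u))]
E
python3 - <<'E'
from h import *
print(get_obs())
for n in('side','top','wrist'):
    c=snap(n,n+'0'); print(n,{k:v for k,v in c.items() if k not in('frame','z_map')})
E
```

```text
pics
{'time': 0.0, 'joint_positions': array([ 1.19899749e+00,  3.42743542e-01,  1.52502945e+00, -4.94867988e-05,
        1.27536046e+00, -1.46025769e-01]), 'dq': array([ 0.00051443,  0.00112108, -0.0015531 , -0.00037789, -0.00109468,
       -0.00110909]), 'tau': array([ 1.45920269e-03, -4.31238449e+01, -2.44223267e+01,  7.19418470e-02,
        5.59475936e-02, -1.66351938e-04]), 'tool_pos': array([117.38459789, 511.29477251, 226.02980273]), 'tcp_rot': array([ 3.02626878,  1.56925479, -1.91187883]), 'contact_force': array([-0.28787463, -0.3106525 ,  0.10268111]), 'moment': array([0.0413673 , 0.02497423, 0.01373339]), 'grip_width': 91.56084931485887}
side {'vertical_fov': 49.114906858967906, 'cx': 326.58838035654907, 'cy': 233.40694649197204, 'k1': -0.02388315578505285, 'xyz': array([1366.09932788,  428.53140051, 1324.2919834 ]), 'rotation': array([-2.49899637, -0.00546334,  2.04310021])}
top {'vertical_fov': 57.35973277457141, 'cx': 323.1538243267267, 'cy': 244.98110723660673, 'k1': -0.035685016121380315, 'xyz': array([ 3.56681396e+02, -4.12881444e-01,  1.44619839e+03]), 'rotation': array([-2.96656315,  0.02088329, -1.59052331])}
wrist {'vertical_fov': 64.96273681103541, 'cx': 317.95352724928676, 'cy': 232.457128039966, 'k1': -0.07090779009886221, 'xyz': array([ 35.53175719, 530.47382214, 383.26361133]), 'rotation': array([2.82659149e+00, 1.41366274e-03, 1.34480538e+00])}
```

View pics/top0.png

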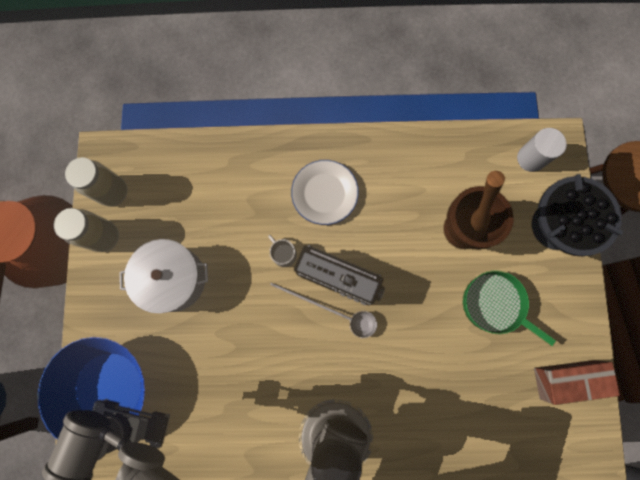

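View pics/side0.png

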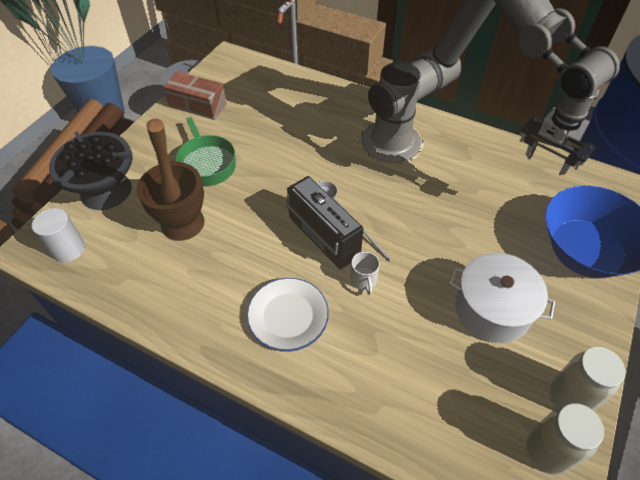

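View pics/wrist0.png

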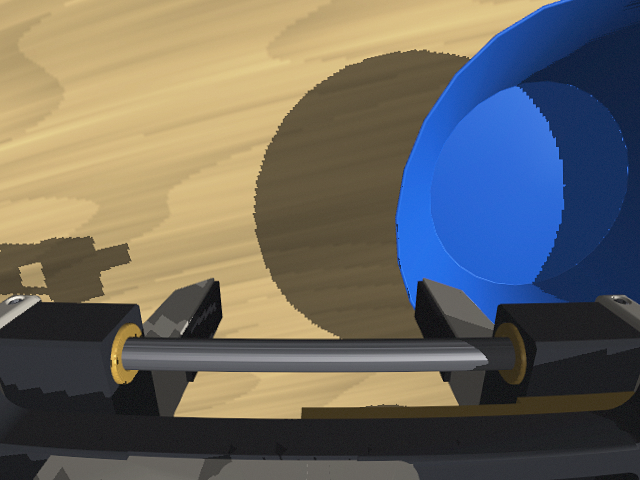

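The top view shows the radio at about (340,275), with the mug at (283,252) and the ladle bowl at (364,324). In the side view the radio is at about (325,220). I'll zoom in on both.

Run:
```python
import cv2
a=cv2.imread('pics/top0.png')[230:320,280:400]; cv2.imwrite('pics/t0z.png',cv2.resize(a,None,fx=6.5,fy=6.5,interpolation=2))
a=cv2.imread('pics/side0.png')[165:275,275:395]; cv2.imwrite('pics/s0z.png',cv2.resize(a,None,fx=5.4,fy=5.4,interpolation=2))
from h import *
c=load('top0')
for p in [(302,250),(381,277),(374,303),(297,273),(349,280),(340,275)]: print(p,plane(c,*p,150).round(0),depth(c,*p).round(0))
```

```text
(302, 250) [573.  86. 150.] [573.  86. 150.]
(381, 277) [ 486. -147.  150.] [ 486. -146.  155.]
(374, 303) [ 410. -123.  150.] [ 417. -138.   -1.]
(297, 273) [504. 102. 150.] [512. 107.  81.]
(349, 280) [480. -52. 150.] [478. -52. 162.]
(340, 275) [495. -26. 150.] [495. -26. 150.]
```

View pics/t0z.png

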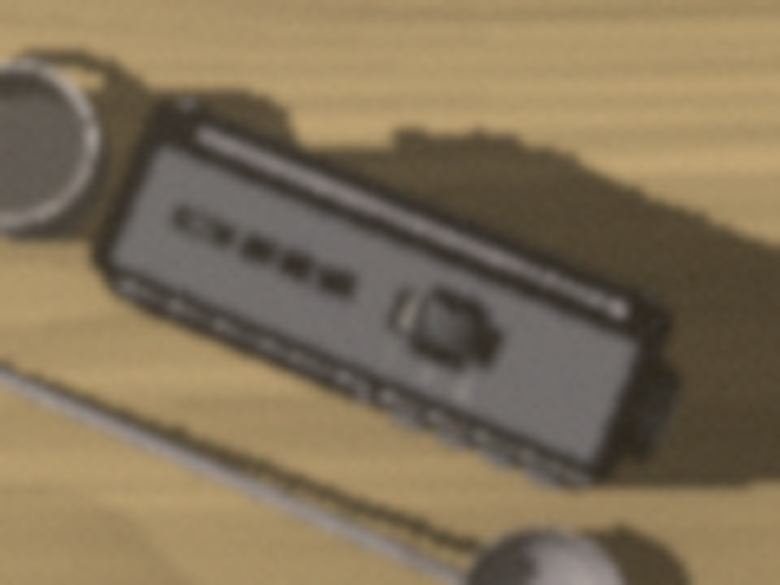

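View pics/s0z.png

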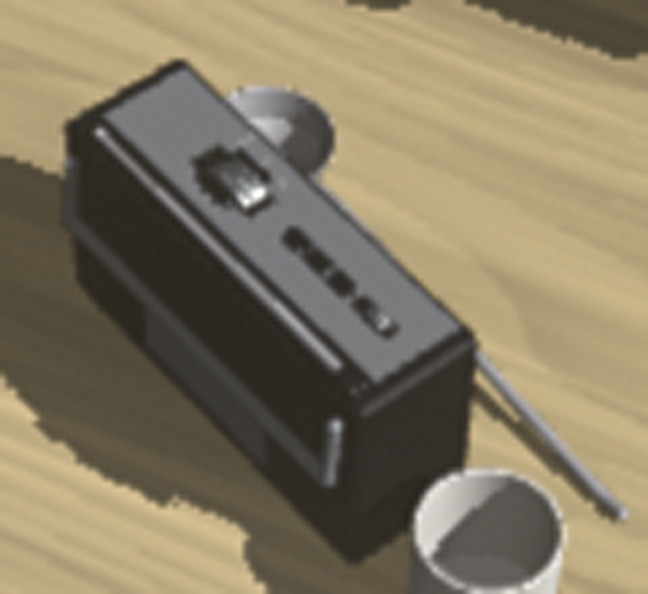

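The mark shows on the speaker side of the wheel: a white strip at about (342,277) in the top view and (321,201) in the side view. So the wheel starts at the first position. Next I'll fit the panel and the wheel from depth.

Run:
```python
from h import *
for t,(u0,u1,v0,v1) in {'top0':(290,390,235,310),'side0':(275,375,165,275)}.items():
    c=load(t); P=np.array([[*depth(c,u,v),u,v] for v in range(v0,v1) for u in range(u0,u1)])
    m=(abs(P[:,2]-150)<4); r=cv2.minAreaRect(P[m][:,:2].astype(np.float32)); print(t,m.sum(),r)
    cx=np.array(r[0])
    b=cv2.boxPoints(r); e=b[1]-b[0]; e2=b[2]-b[1]; L=e if np.linalg.norm(e)>np.linalg.norm(e2) else e2; L=L/np.linalg.norm(L)
    if L[1]<0:L=-L
    yaw=np.arctan2(-L[0],L[1]); print('yaw',yaw)
    X=np.array([L[1],-L[0]]); 
    h=(P[:,2]>154.5)&(P[:,2]<175)
    for p in P[h]: 
        d=p[:2]-cx; print((d@X).round(1),(d@L).round(1),p[2:].round(1), end=';')
    print()
```

```text
top0 1897 ((499.97674560546875, -21.164657592773438), (259.1733703613281, 84.67339324951172), 65.81098175048828)
yaw -0.4221779
36.9 120.0 [159.8 306.  246. ];37.8 116.9 [162.1 307.  246. ];39.1 114.3 [161.1 308.  246. ];34.1 118.7 [159.9 306.  247. ];35.4 116.1 [159.2 307.  247. ];36.7 113.5 [158.1 308.  247. ];37.4 110.3 [161.7 309.  247. ];38.9 107.9 [158.8 310.  247. ];40.1 105.2 [158.5 311.  247. ];29.9 120.0 [162.4 305.  248. ];31.7 117.8 [157.7 306.  248. ];32.7 115.0 [158.5 307.  248. ];34.2 112.5 [155.9 308.  248. ];34.8 109.3 [160.3 309.  248. ];36.0 106.5 [160.2 310.  248. ];36.9 103.6 [161.6 311.  248. ];27.6 119.3 [158.4 305.  249. ];28.2 115.9 [163.3 306.  249. ];30.3 114.1 [155.7 307.  249. ];31.2 111.1 [157.7 308.  249. ];32.3 108.3 [158.2 309.  249. ];33.1 105.2 [161. 310. 249.];34.7 102.9 [157.5 311.  249. ];35.3 99.7 [161.9 312.  249. ];26.2 115.5 [157. 306. 250.];27.0 112.4 [160. 307. 250.];28.4 109.9 [158.1 308.  250. ];29.7 107.2 [157.2 309.  250. ];31.0 104.6 [155.7 310.  250. ];32.3 102.0 [154.9 311.  250. ];33.4 99.2 [155.2 312.  250. ];34.3 96.2 [157.2 313. 
[... 17401 characters left out ...]
2.8 105.9 [158.4 338.  234. ];30.7 107.6 [158.4 339.  234. ];27.3 108.0 [155.9 340.  234. ];29.0 114.0 [163.7 341.  234. ];37.7 103.2 [155. 336. 235.];36.1 105.5 [156. 337. 235.];33.4 106.7 [155.1 338.  235. ];33.6 111.1 [159.8 339.  235. ];30.5 111.8 [157.9 340.  235. ];27.0 112.0 [155.3 341.  235. ];26.5 115.6 [158.5 342.  235. ];19.3 120.0 [157.1 345.  235. ];38.7 108.7 [157. 337. 236.];35.8 109.6 [155.5 338.  236. ];35.2 113.1 [158.6 339.  236. ];32.6 114.3 [157.8 340.  236. ];30.1 119.7 [161.3 342.  236. ];24.6 117.9 [154.8 343.  236. ];36.5 114.7 [156.7 339.  237. ];34.4 116.6 [157. 340. 237.];29.2 119.0 [155.1 342.  237. ];35.8 118.3 [155.3 340.  238. ];34.7 121.1 [157.4 341.  238. ];
```

Radio centre is about (500,-19) with yaw -0.42. The crown is near radio-local (-7,-35), at roughly (479,-48), and the heights match (150 and 160). I'll hover nearby with the fingers shut and look with the wrist camera.

```bash
cat >> h.py <<'E'
from scipy.spatial.transform import Rotation as Ro
YAW=-0.4215
YR=np.array([-np.sin(YAW),np.cos(YAW),0]); XR=np.array([np.cos(YAW),np.sin(YAW),0])
def go(target,sgn=1,o=None):
    o=o or get_obs(); Rt=Ro.from_euler('xyz',o['tcp_rot']).as_matrix()
    x=np.array([0,0,-1.]); z=sgn*YR; y=np.cross(z,x); G=np.column_stack([x,y,z])
    t=Rt.T@(np.array(target)-o['tool_pos'])/10; w=Ro.from_matrix(Rt.T@G).as_rotvec()
    print('sgn',sgn,'t cm',t.round(2),'w',w.round(3)); return t,w
E
python3 - <<'E'
from h import *
o=get_obs(); print(Ro.from_euler('xyz',o['tcp_rot']).as_matrix().round(3))
# hover offset to see wheel with wrist cam
for s in(1,-1): go([430,-30,260],s)
E
```

```text
[[-0.    -0.975  0.224]
 [-0.001  0.224  0.975]
 [-1.     0.    -0.001]]
sgn 1 t cm [ -3.33 -42.59 -45.77] w [ 0.196 -0.001 -0.   ]
sgn -1 t cm [ -3.33 -42.59 -45.77] w [-2.946e+00  0.000e+00 -2.000e-03]
```

Run:
```python
from h import *
go([525,-68,250])
```

```text
sgn 1 t cm [ -2.33 -52.7  -47.35] w [ 0.196 -0.001 -0.   ]
```

```bash
python3 -m creep '[{"tx":-2.3,"ty":-3,"tz":-2.7,"wx":0.1,"gripper":1},{"tx":-2.3,"ty":-6,"tz":-5.4,"wx":0.196,"gripper":1},{"tx":-2.3,"ty":-9,"tz":-8.1,"wx":0.196,"gripper":1},{"tx":-2.3,"ty":-12,"tz":-10.8,"wx":0.196,"gripper":1},{"tx":-2.3,"ty":-15,"tz":-13.5,"wx":0.196,"gripper":1},{"tx":-2.3,"ty":-18,"tz":-16.2,"wx":0.196,"gripper":1},{"tx":-2.3,"ty":-21,"tz":-18.9,"wx":0.196,"gripper":1},{"tx":-2.3,"ty":-24,"tz":-21.6,"wx":0.196,"gripper":1}]'
python3 - <<'E'
from h import *
go([525,-68,250])
E
```

```text
sgn 1 t cm [ -2.33 -52.7  -47.35] w [ 0.196 -0.001 -0.   ]validation failed for argument at $[0]...
```

```bash
python3 -m creep '[{"tx":-2.3,"ty":-3,"tz":-2.7,"wx":0.1,"wy":0,"wz":0,"gripper":1},{"tx":-2.3,"ty":-6,"tz":-5.4,"wx":0.196,"wy":0,"wz":0,"gripper":1},{"tx":-2.3,"ty":-9,"tz":-8.1,"wx":0.196,"wy":0,"wz":0,"gripper":1},{"tx":-2.3,"ty":-12,"tz":-10.8,"wx":0.196,"wy":0,"wz":0,"gripper":1},{"tx":-2.3,"ty":-15,"tz":-13.5,"wx":0.196,"wy":0,"wz":0,"gripper":1},{"tx":-2.3,"ty":-18,"tz":-16.2,"wx":0.196,"wy":0,"wz":0,"gripper":1},{"tx":-2.3,"ty":-21,"tz":-18.9,"wx":0.196,"wy":0,"wz":0,"gripper":1},{"tx":-2.3,"ty":-24,"tz":-21.6,"wx":0.196,"wy":0,"wz":0,"gripper":1}]'
python3 - <<'E'
from h import *
go([525,-68,250])
E
```

```text
time: 0.82
tool_pos: [303.6, 245.7, 249.8]
tcp_rot: [-0.397, 1.57, 0.753]
contact_force: [0.0, 1.0, -0.2]
grip_width: 43.1
sgn 1 t cm [-3.000e-02 -3.304e+01 -1.956e+01] w [0. 0. 0.]
```

```bash
python3 -m creep '[{"tx":0,"ty":-3.4,"tz":-2,"wx":0,"wy":0,"wz":0,"gripper":1},{"tx":0,"ty":-6.8,"tz":-4,"wx":0,"wy":0,"wz":0,"gripper":1},{"tx":0,"ty":-10.2,"tz":-6,"wx":0,"wy":0,"wz":0,"gripper":1},{"tx":0,"ty":-13.6,"tz":-8,"wx":0,"wy":0,"wz":0,"gripper":1},{"tx":0,"ty":-17,"tz":-10,"wx":0,"wy":0,"wz":0,"gripper":1},{"tx":0,"ty":-20.4,"tz":-12,"wx":0,"wy":0,"wz":0,"gripper":1},{"tx":0,"ty":-23.8,"tz":-14,"wx":0,"wy":0,"wz":0,"gripper":1},{"tx":0,"ty":-27.2,"tz":-16,"wx":0,"wy":0,"wz":0,"gripper":1}]'
python3 - <<'E'
from h import *
go([525,-68,250])
E
```

```text
time: 1.48
tool_pos: [486.4, -11.8, 249.5]
tcp_rot: [1.236, 1.57, 2.385]
contact_force: [0.5, 1.5, 0.2]
grip_width: 0.4
sgn 1 t cm [-0.05 -5.83 -3.54] w [-0.001  0.    -0.   ]
```

```bash
python3 -m creep '[{"tx":0,"ty":-3,"tz":-1.8,"wx":0,"wy":0,"wz":0,"gripper":1},{"tx":0,"ty":-5.5,"tz":-3.3,"wx":0,"wy":0,"wz":0,"gripper":1},{"tx":0,"ty":-5.5,"tz":-3.3,"wx":0,"wy":0,"wz":0,"gripper":1},{"tx":0,"ty":-5.5,"tz":-3.3,"wx":0,"wy":0,"wz":0,"gripper":1}]'
python3 - <<'E'
from h import *
c=snap('wrist','w1'); print(c['xyz'],get_obs()['tool_pos'])
E
```

```text
time: 1.82
tool_pos: [522.5, -63.6, 248.8]
tcp_rot: [1.596, 1.569, 2.742]
contact_force: [0.3, 0.7, -0.3]
grip_width: 0.6
[446.12952784 -28.91434458 406.05847106] [521.95171955 -62.47354228 249.03980032]
```

View pics/w1.png

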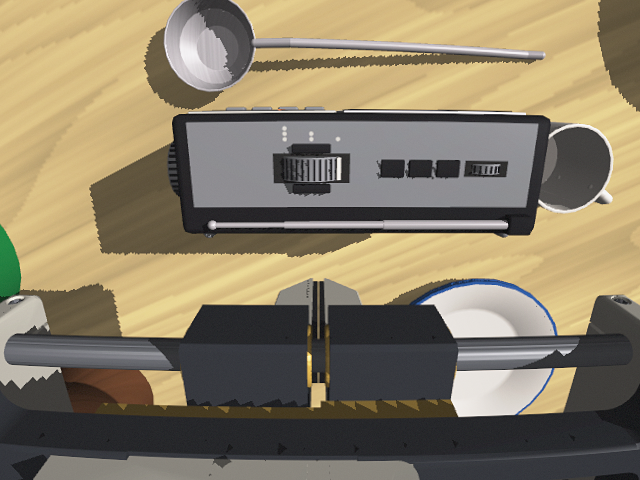

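The wrist view shows the wheel at about (311,168), with shoulders above and below it at columns 292-330. The white mark is at (339,167), on the speaker side, which confirms the first position. The shut fingertips are at (318,290). Now to refine the crown.

Run:
```python
from h import *
c=load('w1'); a=c['frame'][120:215,255:370]; cv2.imwrite('pics/w1z.png',cv2.cvtColor(cv2.resize(a,None,fx=6,fy=6,interpolation=0),cv2.COLOR_RGB2BGR))
ctr=np.array([500,-19,0])
def loc(p): d=p-ctr; return (d@XR).round(1),(d@YR).round(1)
for nm,p,z in[('wheel',(311,168),160),('shoulders mid',(311,168),155),('mark',(339,167),152.7),('vol',(486,169),155)]:
    q=plane(c,*p,z); print(nm,q.round(1),loc(q),depth(c,*p).round(1))
for p in [(192,122),(540,125),(191,206),(533,207)]: q=plane(c,*p,150); print(q.round(1),loc(q))
print('finger ext')
for v in (281,285,290,297):
  for u in (275,280,300,312,318,325,340,355,361): print(u,v,((depth(c,u,v)-get_obs()['tool_pos'])@np.column_stack([XR,YR,[0,0,1]])).round(0),end=' ')
  print()
```

```text
wheel [476.7 -47.7 160. ] (np.float64(-9.5), np.float64(-35.7)) [476.8 -47.8 159. ]
shoulders mid [477.3 -48.1 155. ] (np.float64(-8.8), np.float64(-35.8)) [476.8 -47.8 159. ]
mark [484.7 -30.9 152.7] (np.float64(-9.1), np.float64(-17.1)) [484.8 -30.9 152.2]
vol [526.   59.4 155. ] (np.float64(-8.4), np.float64(82.1)) [526.1  59.5 154.6]
[ 417.6 -107.3  150. ] (np.float64(-39.1), np.float64(-114.3))
[514.  104.5 150. ] (np.float64(-37.8), np.float64(118.5))
[ 467.1 -136.5  150. ] (np.float64(18.1), np.float64(-120.7))
[567.7  85.1 150. ] (np.float64(19.2), np.float64(122.7))
finger ext
275 281 [ 109.  -52. -249.] 280 281 [ 109.  -46. -250.] 300 281 [ 109.  -22. -248.] 312 281 [-9. -3.  0.] 318 281 [ 110.   -1. -250.] 325 281 [-10.   3.   2.] 340 281 [ 109.   25. -248.] 355 281 [ 109.   43. -249.] 361 281 [ 110.   50. -250.] 
275 285 [ 115.  -52. -250.] 280 285 [ 115.  -46. -250.] 300 285 [-10.  -9.   6.] 312 285 [-8. -3.  3.] 318 285 [-8. -1.  4.] 325 285 [-10.   2.   6.] 340 285 [-10.   9.   7.] 355 285 [ 115.   43. -249.] 361 285 [ 116.   51. -252.] 
275 290 [ 121.  -52. -250.] 280 290 [ 121.  -46. -249.] 300 290 [-10.  -8.  12.] 312 290 [-8. -3.  8.] 318 290 [-8. -1.  9.] 325 290 [-10.   2.  11.] 340 290 [-10.   9.  11.] 355 290 [ 121.   43. -250.] 361 290 [ 121.   50. -250.] 
275 297 [ 131.  -53. -250.] 280 297 [ -9. -16.  17.] 300 297 [-9. -8. 17.] 312 297 [-8. -3. 14.] 318 297 [-7. -1. 13.] 325 297 [-9.  2. 17.] 340 297 [-10.   8.  18.] 355 297 [-9. 15. 17.] 361 297 [ 131.   51. -250.]
```

View pics/w1z.png

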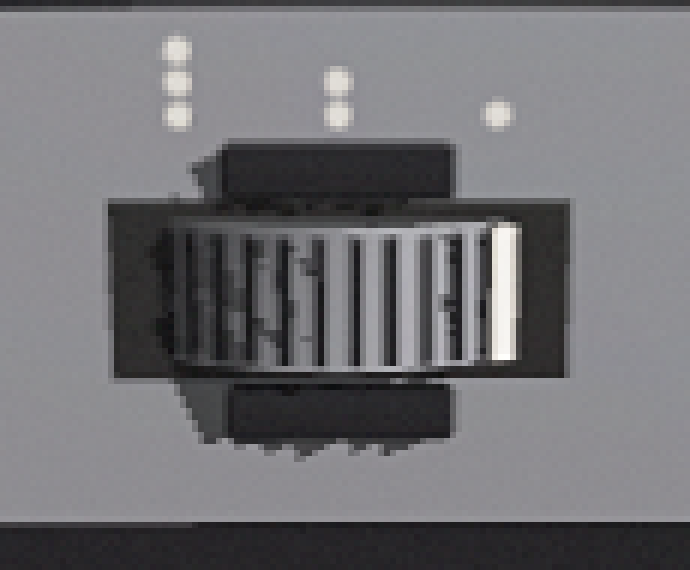

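The fingertip tapers along the jaw direction but is flat across its 19 mm pad width. I'll turn the hand 90° so the flat 19 mm runs along the roll direction, and hover over the crown 8 mm to the speaker side.

```bash
cat >> h.py <<'E'
CROWN=np.array([477,-48,160.])
def go2(a,z,sgn=1,o=None):
    global YR
    s=YR; YR=XR
    try: return go(CROWN+a*s+np.array([0,0,z-160.]),sgn,o)
    finally: YR=s
E
python3 - <<'E'
from h import *
o=get_obs(); print(o['joint_positions'].round(2),o['tool_pos'])
go2(8,200); go2(8,200,-1)
E
```

```text
[-0.27  0.33  1.48  0.    1.33 -1.41] [521.95171955 -62.47354228 249.03980032]
sgn 1 t cm [4.91 4.69 0.27] w [ 1.569e+00 -1.000e-03 -2.000e-03]
sgn -1 t cm [4.91 4.69 0.27] w [-1.572e+00  2.000e-03 -1.000e-03]
```

```bash
python3 -m creep '[{"tx":0.5,"ty":1,"tz":0,"wx":0.12,"wy":0,"wz":0,"gripper":1},{"tx":1,"ty":2,"tz":0,"wx":0.24,"wy":0,"wz":0,"gripper":1},{"tx":1.5,"ty":3,"tz":0,"wx":0.36,"wy":0,"wz":0,"gripper":1},{"tx":2,"ty":4,"tz":0.2,"wx":0.48,"wy":0,"wz":0,"gripper":1},{"tx":2.5,"ty":4.7,"tz":0.3,"wx":0.6,"wy":0,"wz":0,"gripper":1},{"tx":3,"ty":4.7,"tz":0.3,"wx":0.72,"wy":0,"wz":0,"gripper":1},{"tx":3,"ty":4.7,"tz":0.3,"wx":0.84,"wy":0,"wz":0,"gripper":1},{"tx":3,"ty":4.7,"tz":0.3,"wx":0.96,"wy":0,"wz":0,"gripper":1}]'
python3 - <<'E'
from h import *
go2(8,190)
E
```

```text
time: 2.53
tool_pos: [479.6, -38.9, 219.8]
tcp_rot: [2.214, 1.57, 2.4]
contact_force: [0.6, 0.8, 0.4]
grip_width: 0.4
sgn 1 t cm [ 2.98 -0.19  0.03] w [ 0.607 -0.001 -0.   ]
```

```bash
python3 -m creep '[{"tx":0.5,"ty":-0.2,"tz":0,"wx":0.12,"wy":0,"wz":0,"gripper":1},{"tx":1,"ty":-0.2,"tz":0,"wx":0.24,"wy":0,"wz":0,"gripper":1},{"tx":1.5,"ty":-0.2,"tz":0,"wx":0.36,"wy":0,"wz":0,"gripper":1},{"tx":2,"ty":-0.2,"tz":0,"wx":0.48,"wy":0,"wz":0,"gripper":1},{"tx":2.5,"ty":-0.2,"tz":0,"wx":0.6,"wy":0,"wz":0,"gripper":1},{"tx":3,"ty":-0.2,"tz":0,"wx":0.605,"wy":0,"wz":0,"gripper":1},{"tx":3,"ty":-0.2,"tz":0,"wx":0.605,"wy":0,"wz":0,"gripper":1}]'
python3 - <<'E'
from h import *
print(get_obs()['tool_pos'],get_obs()['joint_positions'].round(2)); go2(8,163)
c=snap('wrist','w2'); snap('side','s2')
E
```

```text
time: 3.12
tool_pos: [480.1, -41.3, 189.1]
tcp_rot: [-3.11, 1.569, 2.762]
contact_force: [-0.9, 0.2, -0.1]
grip_width: 0.4
[480.05246748 -41.30777116 189.07075935] [-0.25  0.3   1.7   0.    1.15  0.17]
sgn 1 t cm [2.61 0.06 0.  ] w [ 0.01  -0.002  0.   ]
```

View pics/w2.png

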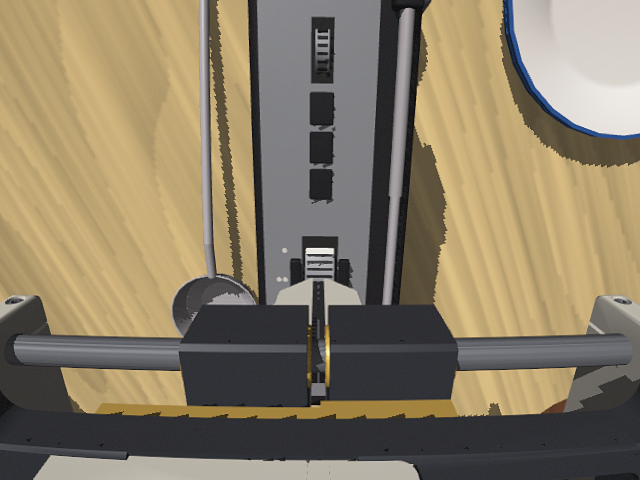

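The shut fingertips (column 318) are centred over the wheel (columns 304-336), with the white mark at (320,251). Time to descend gently.

```bash
python3 -m creep '[{"tx":1.3,"ty":0,"tz":0,"wx":0,"wy":0,"wz":0,"gripper":1},{"tx":2.4,"ty":0,"tz":0,"wx":0,"wy":0,"wz":0,"gripper":1},{"tx":2.7,"ty":0,"tz":0,"wx":0,"wy":0,"wz":0,"gripper":1},{"tx":2.7,"ty":0,"tz":0,"wx":0,"wy":0,"wz":0,"gripper":1}]'
python3 -m creep '[{"tx":0.1,"ty":0,"tz":0,"wx":0,"wy":0,"wz":0,"gripper":1},{"tx":0.2,"ty":0,"tz":0,"wx":0,"wy":0,"wz":0,"gripper":1},{"tx":0.2,"ty":0,"tz":0,"wx":0,"wy":0,"wz":0,"gripper":1}]'
```

```text
time: 3.55
tool_pos: [480.7, -42.2, 162.3]
tcp_rot: [-3.061, 1.569, 2.808]
contact_force: [0.1, 0.1, 0.2]
grip_width: 0.5
time: 3.8
tool_pos: [481.4, -42.5, 161.1]
tcp_rot: [0.291, 1.57, -0.124]
contact_force: [0.4, 0.3, 0.0]
grip_width: 0.5
```

```bash
python3 -m creep '[{"tx":0.05,"ty":0,"tz":0,"wx":0,"wy":0,"wz":0,"gripper":1},{"tx":0.1,"ty":0,"tz":0,"wx":0,"wy":0,"wz":0,"gripper":1},{"tx":0.1,"ty":0,"tz":0,"wx":0,"wy":0,"wz":0,"gripper":1}]'
python3 -m creep '[{"tx":0.03,"ty":0,"tz":0,"wx":0,"wy":0,"wz":0,"gripper":1},{"tx":0.05,"ty":0,"tz":0,"wx":0,"wy":0,"wz":0,"gripper":1}]'
```

```text
time: 4.05
tool_pos: [481.4, -42.6, 160.2]
tcp_rot: [0.298, 1.57, -0.118]
contact_force: [-0.5, 0.8, 3.2]
grip_width: 0.1
time: 4.22
tool_pos: [481.4, -42.5, 160.0]
tcp_rot: [0.233, 1.57, -0.183]
contact_force: [-1.2, 0.7, 8.3]
grip_width: 0.3
```

Contact is at z 160 with 8 N. I'll drag 14 mm towards the knob end (tool -y).

```bash
python3 -m creep '[{"tx":0,"ty":-0.2,"tz":0,"wx":0,"wy":0,"wz":0,"gripper":1},{"tx":0,"ty":-0.4,"tz":0,"wx":0,"wy":0,"wz":0,"gripper":1},{"tx":0,"ty":-0.6,"tz":0,"wx":0,"wy":0,"wz":0,"gripper":1},{"tx":0,"ty":-0.8,"tz":0,"wx":0,"wy":0,"wz":0,"gripper":1},{"tx":0,"ty":-0.8,"tz":0,"wx":0,"wy":0,"wz":0,"gripper":1}]'
python3 - <<'E'
from h import *
snap('wrist','w3')
a=cv2.imread('pics/w3.png')[200:330,220:420]; cv2.imwrite('pics/w3z.png',cv2.resize(a,None,fx=4,fy=4,interpolation=0))
E
```

```text
time: 4.63
tool_pos: [478.1, -49.9, 160.0]
tcp_rot: [0.381, 1.569, -0.035]
contact_force: [-2.2, 0.5, 7.1]
grip_width: 0.5
```

View pics/w3z.png

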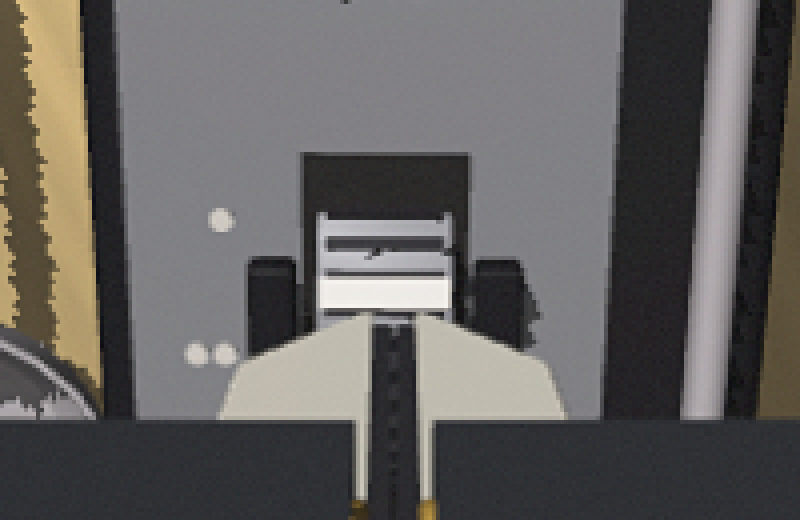

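The wheel is rolling with the finger: the mark, now at zoom (385,293), has moved up towards the crown. I'll roll 7.5 mm more.

```bash
python3 -m creep '[{"tx":0,"ty":-0.2,"tz":0,"wx":0,"wy":0,"wz":0,"gripper":1},{"tx":0,"ty":-0.4,"tz":0,"wx":0,"wy":0,"wz":0,"gripper":1},{"tx":0,"ty":-0.6,"tz":0,"wx":0,"wy":0,"wz":0,"gripper":1},{"tx":0,"ty":-0.75,"tz":0,"wx":0,"wy":0,"wz":0,"gripper":1},{"tx":0,"ty":-0.75,"tz":0,"wx":0,"wy":0,"wz":0,"gripper":1}]'
python3 - <<'E'
from h import *
snap('wrist','w4')
a=cv2.imread('pics/w4.png')[200:330,220:420]; cv2.imwrite('pics/w4z.png',cv2.resize(a,None,fx=4,fy=4,interpolation=0))
E
```

```text
time: 5.1
tool_pos: [475.0, -57.1, 160.0]
tcp_rot: [-0.118, 1.57, -0.534]
contact_force: [-2.6, 0.3, 6.7]
grip_width: 0.5
```

View pics/w4z.png

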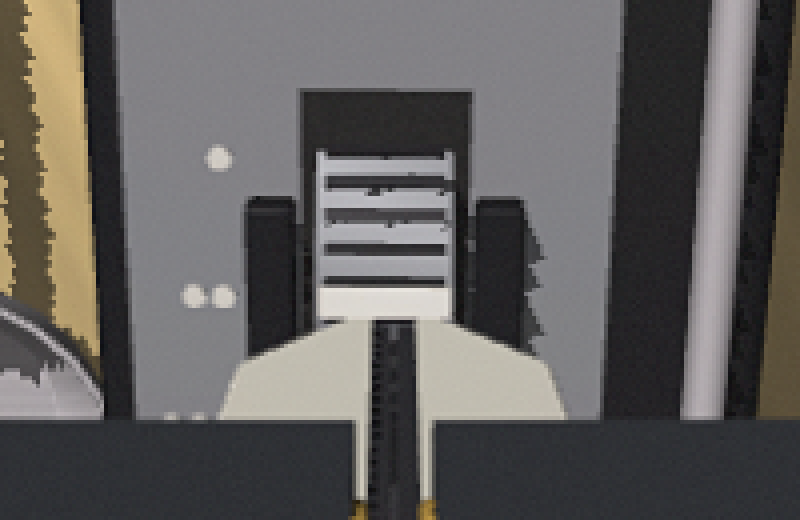

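The mark, at zoom (385,303), is now almost level with the two dots, and the finger has travelled about 16 mm, well past halfway. I'll lift and let it click in.

```bash
python3 -m creep '[{"tx":-1,"ty":0,"tz":0,"wx":0,"wy":0,"wz":0,"gripper":1},{"tx":-3,"ty":-1,"tz":0,"wx":0,"wy":0,"wz":0,"gripper":1},{"tx":-5,"ty":-4,"tz":0,"wx":0,"wy":0,"wz":0,"gripper":1},{"tx":-7,"ty":-7,"tz":0,"wx":0,"wy":0,"wz":0,"gripper":1},{"tx":-8,"ty":-7,"tz":0,"wx":0,"wy":0,"wz":0,"gripper":1},{"tx":-8,"ty":-7,"tz":0,"wx":0,"wy":0,"wz":0,"gripper":1}]'
python3 - <<'E'
from h import *
c=snap('wrist','w5')
print(get_obs()['tool_pos'],get_obs()['contact_force'])
E
```

```text
time: 5.65
tool_pos: [447.2, -122.3, 241.4]
tcp_rot: [0.005, 1.566, -0.413]
contact_force: [0.7, 0.6, 0.2]
grip_width: 0.5
[ 446.8831659  -121.26880191  239.86234368] [0.40723497 0.31753919 0.45786316]
```

View pics/w5.png

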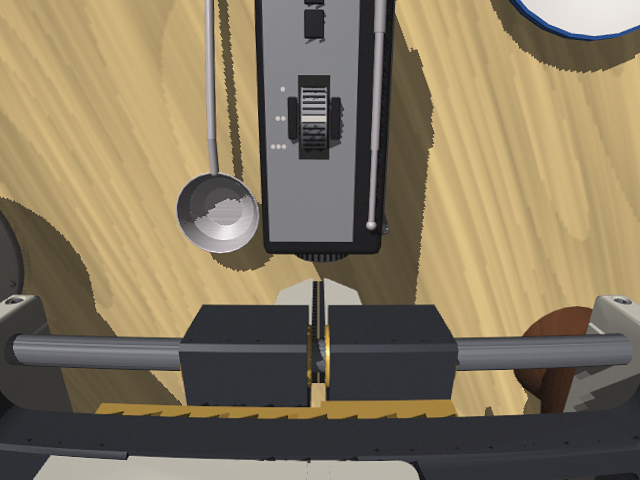

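The mark, at (314,119), sits at the crown level with the two dots (281,118), which is the second position. The hand is clear. I'll check numerically and compare the radio's pose with the start.

Run:
```python
from h import *
c=load('w5'); f=c['frame'].astype(int)
m=(f.min(2)>180); m[:, :302]=0; m[:,328:]=0; m[:80]=0; m[160:]=0
v,u=np.nonzero(m); q=plane(c,u.mean(),v.mean(),160); print(len(u),u.mean(),v.mean(),'mark',q.round(1),'along',((q-CROWN)@YR).round(1))
s=snap('side','s5'); a=load('side0')
P=lambda c:np.array([depth(c,x,y) for y in range(165,275) for x in range(275,375)])
for k in(a,s):
    p=P(k); p=p[abs(p[:,2]-150)<4]; print(len(p),cv2.minAreaRect(p[:,:2].astype(np.float32)),np.median(p,0).round(1))
d=np.abs(a['frame'].astype(int)-s['frame'])[165:275,285:395].max(2); print('changed px radio',(d>50).sum(), (d>50).nonzero()[0][:10]+165,(d>50).nonzero()[1][:10]+285)
cv2.imwrite('pics/s5z.png',cv2.resize(cv2.imread('pics/s5.png')[165:275,275:395],None,fx=5,fy=5))
```

```text
120 313.5 118.0 mark [478.  -48.2 160. ] along 0.2
1569 ((500.0339050292969, -17.08563232421875), (263.28607177734375, 87.33002471923828), 65.89033508300781) [502.8  -9.4 150.2]
1564 ((500.09271240234375, -16.700958251953125), (260.5827331542969, 86.63042449951172), 65.6669692993164) [503.1  -8.3 150.2]
changed px radio 236 [165 165 165 165 165 165 165 165 165 165] [339 340 341 342 343 344 345 346 347 348]
```

View pics/s5z.png

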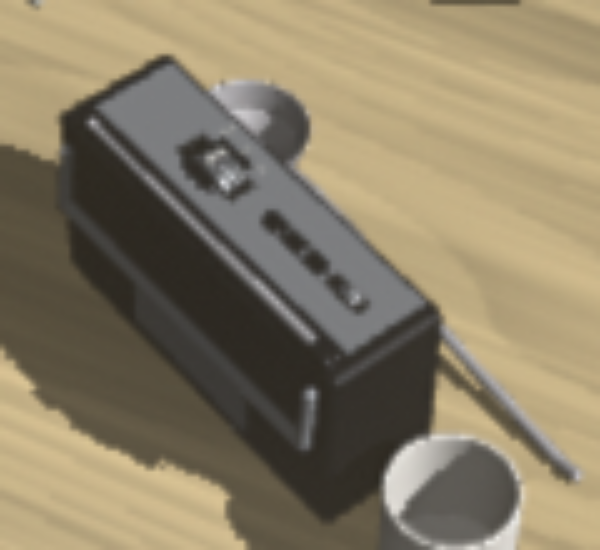

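The side view shows the radio in place and the mark at the wheel's top. The measured mark is 0.2 mm from the crown, so I'm handing in.

```bash
python3 -c "
from plant import *
print(close_job())"
```

```text
the job is handed in; nothing more can be done
None
```

I rolled the radio's band wheel one click, from the first position to the second, and handed the job in after about 6 s of the 32 s allowed. I used the shut fingertips on the crown with about 7–8 N and dragged about 16 mm towards the tuning-knob end. Then I lifted off so the wheel clicked in by itself.

- **Wheel:** in the last wrist picture the white mark is 0.2 mm from the crown, level with the two-dot sign. It started about 19 mm along, on the speaker side.
- **Radio:** its panel fit shifted by about 0.4 mm between the first and last side pictures, which is within measuring noise. The median of the panel points shifted by 1.1 mm. Both are far inside the 8 mm limit.
- **Hand:** it finished about 80 mm above the crown and off past the knob end. The force reading was below 1 N, which is its noise level.
- **Surroundings:** nothing came near the volume wheel or the kitchen things. The mug and ladle look unmoved in the last pictures. I judged these by eye and did not measure them.

No check failed. The first move command was refused because its rows left out some keys, and nothing moved until I sent it again with all of them.

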